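# Close up the engine bay and thread the long track out of the train case

### The arm

A 6-joint arm with a two-finger parallel gripper is mounted at the origin on the work surface. World frame = base frame: x ahead of the robot, y to its left, z up, the work surface at z = 0. Lengths are in m, angles in rad, forces in N, time in s.
With the tool pointing down it reaches from about 0.3 to 0.75 m from the base axis. Payload 8.5 kg.
Tool frame: the origin (TCP) lies on the centre line of the jaws, within the pads' length; the fingertips stand 22 mm ahead of it and the grasp point (between the pads) lies 3 mm ahead of it (arm.tip_extent is the distance from the TCP to the fingertips, in m); z points along the fingers, y is the line along which they close (so a half turn about z gives the same grasp; the last joint's range is limited). The gripper opens to 85 mm and grips with 20 to 120 N. Pads are 22 mm wide; open, the fingers measure 114 mm over their backs; the gripper's body (76 mm by 85 mm) begins 54 mm behind the grasp point. The pads swing forward as they close: fully open they stand 13 mm farther back than shut.
Start: joints at [-1.365, 0.381, 1.297, -0, 1.464, -0.215], TCP at [0.225, -0.502, 0.253] pointing down, gripper open.
Joint ranges: [-3.11, 3.11], [-0.89, 2.33], [0.22, 2.48], [-1.42, 4.56], [0.17, 2.85], [-2.88, 2.88]. Speed limits (rad/s): [2.39, 2.39, 3.14, 3.14, 3.14, 3.14].

### API

Orientations are given as a rotation vector (axis times angle).
In Python, from bench import arm gives the robot as it stands.
- The arm moves only by the tool servo_tool, never from a script. Its argument "plan" is a list of rows, each a list of 3 entries, a list of its own where there are three numbers: the turn, a rotation vector about the tool's x, y, z in parts of the range, where 1.0 means 180 degrees, then the shift along the tool's x, y, z in shares of 600 mm (1.0 is 600 mm), then the finger opening in mm, from 0 to 85.4. In form: [[[wx, wy, wz], [tx, ty, tz], claw], ...]. A call has 1 to 5 rows; each row is the pose to reach, as a shift and turn from the pose commanded when the call began, along the tool's axes at that moment; what a row does not reach only later rows make up. A row lasts 1/8 s, in which the tool goes at most 62.5 mm and 10.7 degrees, less where a joint would pass 70% of its speed; a pose out of reach is approached as far as the arm can. No shift or turn number may pass 1 either way. A call with a gripper value outside its range is refused whole. The fingers move at their own pace and stop on an object; the grip force is fixed at half the most. Time passes only in rows, so rows that repeat a pose let the fingers close. It gives the time, the measured TCP pose, the force, the opening and the grip force at its end, in the units of the state.
- arm.get_state(): the state, without advancing time (a new reading comes with each control period).
- arm.snapshot(name): name is "scene" or "side" or "wrist"; returns (picture, depth): 400x640x3 uint8, red, green, blue; 400x640 float32, m along the optical axis (not along the pixel's ray), 0 where there is no reading.
- arm.get_calibration(name): a dict with "mtx" (3x3 intrinsics, pixels), "rvec" (rotation vector, rad) and "tvec" (3), from world to camera coordinates, as OpenCV has them. Camera axes: x right, y down, z forward; pixel columns grow to the right and rows downward; lengths in m; the calibration is good to about 2 mm. A picture is of the moment at which its call begins: read the wrist's pose just before it. get_calibration takes no time and is no camera call; for the wrist camera it gives the pose at the moment of the call.
- arm.job_done(): hands the job in; it is judged then, once.
Trained networks look in the newest picture that a camera, given by its name, has taken for a name from the list of things; names that differ only in an ending like _2 or _b are one class to them, and where a whole thing is asked for, a point or a joint stands for the part that bears it (a point fixed in the world has none). Each returns a list of dicts, best first, with "p" (0 to 1); they miss things now and then, are a little off and sometimes report something else, mostly with a low value. They report only what shows in the picture. A call takes as long as a camera call.
- arm.spot_in(camera, query): "rect" ([left, top, right, bottom] in pixels, round what is visible of it).
- arm.tip_of(camera, query): "xy" ([column, row] in pixels: a listed point, or the origin of a listed thing).
The state is a dict: "clock": time; "q": joint angles; "qvel": joint speeds; "effort": joint torques, N m; "position": TCP position; "eef_rot": TCP orientation; "force": force on the tool from outside, world axes, zero at the start; "moment": the same for the moment, N m; "gripper_width": finger opening in m; "finger_force": force on a finger pad.
Only numpy, scipy, OpenCV 4.12 (cv2) and the standard library are available. Lean on these libraries where they do the work, as an engineer would, in place of code of your own. Each camera call takes 0.05 s, during which the arm holds its last target. There are 200 camera calls.

### The job

The engine is packed: slide the case's lid fully home over the engine bay, which also uncovers the mouth of the long bay. Then grip the long straight track lying in that bay, tilt it peg end up so that it comes out past the fixed deck, and finish holding it in the gripper, still, and lifted wholly clear above the case: even its lower end a good hand's breadth higher than the case's top. Leave the lid home and the engine, the tree on the deck and everything else standing around undisturbed.

Things in the scene. Friction and masses are not known exactly. Their poses are not given: they have to be found in the camera images.
- case: open-topped plywood train case, fixed, 462 x 152 mm, walls 68 mm high, 6 mm thick, floor 6 mm thick. Origin: centre of its underside on the table; x along its length, z up. Along x: engine bay (-225 to -81 mm), full-height divider (-81 to -75), long bay (-75 to 225); both 140 mm wide inside (y -70 to 70). A fixed deck roofs the long bay's +x end
- deck_edge (a point): middle of the fixed deck's top edge at the mouth (case x = 115 mm, 68 mm above the table; case axes). The deck is 6 mm thick (underside 62 mm above the table) and covers case x 115 to 231 mm, so the long bay's mouth is only 190 mm long (x -75 to 115 mm)
- lid (a joint): how far (m) the flat sliding lid (156 x 150 mm, 6 mm thick, its underside 70 mm and top 76 mm above the table) is pushed from home along the case's +x: 0 = fully home against its stop, over the engine bay; 0.156 = over the mouth of the long bay. It slides stiffly (1.5 N) and stays where it is left
- lid_handle (a point): middle of the lid's dark wooden bar handle, 90 mm above the table; the bar stands at the lid's centre, 18 mm thick along the case's x, 60 mm long along the case's y, its top 104 mm above the table. With the lid home it is at case x = -153 mm
- track: the long wooden straight toy track lying on the floor of the long bay, partly under the deck (and at first partly under the lid), about 0.09 kg: 250 mm long over all (a 232 mm bar with an 18 mm peg), 40 mm wide, 14 mm thick, two dark grooves along its top. Origin: centre of its underside; x along its length, its peg end at -x (towards the engine bay), its plain end at +x (under the deck)
- track_peg (a point): tip of the track's peg end, at half thickness, 125 mm from its middle
- track_tail (a point): the track's plain end, at half thickness, 125 mm from its middle, at first under the deck
- engine: red toy engine with brass chimney, 104 x 40 x 56 mm, standing in the engine bay. Origin: centre of its underside
- tree: small toy tree, 40 mm across, 72 mm high, standing on the deck near its outer end. Origin: centre of its foot
- coach: bystander: a green tinplate toy coach, 120 x 48 x 72 mm. Origin: centre of its underside
- wagon: bystander: a grey open toy wagon, 100 x 44 x 42 mm. Origin: centre of its underside
- horse: bystander: a small white toy horse on a green base, about 90 mm long, 78 mm high. Origin: centre of its underside
- jar: bystander: a squat amber jar, 56 mm across, 75 mm high. Origin: centre of its underside
- short_track: bystander: a short wooden straight track, 110 x 40 x 14 mm. Origin: centre of its underside
- driver: bystander: a screwdriver lying on the table. Origin: on its axis at its lowest side

How it is judged:
By the outcome, as a careful person would: the job done as asked, in the order asked, and still so for the second after the job is handed in, while the arm keeps its last pose, push and grip.
It also fails if it takes over 45 s, if anything falls off the work surface, if the arm or the gripper's body presses on something with over 40 N, if the wrist force passes 120 N, or if a joint passes its speed limit or range.

## Working session

There is one attempt and no reset: what is moved stays moved. The work goes in short steps, Python scripts to look and compute and a tool call to move; the robot and the scene stay as the last step left them, time stands still between calls to the robot, and variables do not carry over. Pictures are saved under pics/ and viewed, at most 10 in all, crops included, and the job is handed in when it is done.

Besides the shell and the picture viewer there is one more tool, called after "Call:" as name(argument=value, ...) on one line, values as JSON. servo_tool: Moves the arm, as the interface text tells. Its arguments: {"type":"object","properties":{"plan":{"type":"array","items":{"type":"array"}}},"required":["plan"]}

```bash
mkdir -p pics
cat > h.py <<'E'
import numpy as np, cv2
from bench import arm
from scipy.spatial.transform import Rotation as R
def cam(n):
    c=arm.get_calibration(n); return np.array(c["mtx"]),cv2.Rodrigues(np.array(c["rvec"],float))[0],np.array(c["tvec"],float).ravel()
def atz(n,uv,z):  # pixel ray met with plane z
    K,Rm,t=cam(n); d=Rm.T@np.linalg.inv(K)@np.array([*uv,1.]); o=-Rm.T@t
    return o+d*(z-o[2])/d[2]
def cloud(n,D):
    K,Rm,t=cam(n); v,u=np.mgrid[:D.shape[0],:D.shape[1]]
    P=np.stack([(u-K[0,2])/K[0,0]*D,(v-K[1,2])/K[1,1]*D,D],-1)
    return (P-t)@Rm
def save(n,f):
    p,d=arm.snapshot(n); cv2.imwrite("pics/"+f,p[:,:,::-1]); return p,d
E
python3 - <<'E'
from h import *
s=arm.get_state(); print({k:np.round(v,3) for k,v in s.items()})
print(R.from_rotvec(s["eef_rot"]).as_matrix().round(3))
H={"deck_edge":.068,"lid_handle":.09,"track_peg":.013,"tree":.068,"engine":.006,"coach":0,"wagon":0,"horse":0,"jar":0,"short_track":0,"driver":0,"case":0}
for n in("scene","side"):
    p,d=save(n,n+"0.png")
    for q,z in H.items():
        r=arm.tip_of(n,q)[:1]
        for e in r: print(n,q,round(e["p"],2),np.round(e["xy"]),atz(n,e["xy"],z).round(3))
E
```

```text
{'clock': np.float64(0.0), 'q': array([-1.365,  0.381,  1.298,  0.   ,  1.464, -0.215]), 'qvel': array([-0.   , -0.001,  0.   ,  0.001, -0.001, -0.001]), 'effort': array([-0.0000e+00, -4.4847e+01, -2.3127e+01, -0.0000e+00,  5.0000e-03,
       -0.0000e+00]), 'position': array([ 0.225, -0.502,  0.253]), 'eef_rot': array([-3.071, -0.656, -0.   ]), 'force': array([-0.813,  0.143,  0.412]), 'moment': array([ 0.02 , -0.038,  0.061]), 'finger_force': np.float64(0.0), 'gripper_width': np.float64(0.085)}
[[ 0.913  0.409 -0.   ]
 [ 0.409 -0.913  0.001]
 [ 0.    -0.001 -1.   ]]
scene deck_edge 0.79 [337. 170.] [0.507 0.171 0.068]
scene lid_handle 0.71 [305. 186.] [0.478 0.011 0.09 ]
scene track_peg 0.22 [400. 194.] [0.747 0.255 0.013]
scene tree 0.42 [353. 160.] [0.528 0.257 0.068]
scene engine 0.65 [287. 214.] [ 0.46  -0.079  0.006]
scene coach 0.85 [404. 198.] [0.764 0.259 0.   ]
scene wagon 0.96 [374. 237.] [0.775 0.024 0.   ]
scene horse 0.7 [382. 148.] [0.541 0.47  0.   ]
scene jar 0.96 [197. 307.] [ 0.483 -0.534  0.   ]
scene short_track 0.75 [331. 277.] [ 0.748 -0.198  0.   ]
scene driver 0.52 [347. 133.] [0.362 0.464 0.   ]
scene case 0.8 [314. 198.] [0.49  0.048 0.   ]
side deck_edge 0.72 [294. 231.] [0.525 0.158 0.068]
side lid_handle 0.64 [339. 200.] [0.47  0.016 0.09 ]
side track_peg 0.49 [270. 248.] [0.573 0.204 0.013]
side tree 0.52 [269. 250.] [0.546 0.242 0.068]
side engine 0.72 [357. 194.] [ 0.468 -0.097  0.006]
side coach 0.98 [203. 237.] [0.758 0.267 0.   ]
side wagon 0.65 [251. 184.] [0.763 0.034 0.   ]
side horse 0.72 [208. 337.] [0.555 0.49  0.   ]
side jar 0.62 [414. 115.] [ 0.476 -0.523  0.   ]
side short_track 0.62 [290. 142.] [ 0.765 -0.181  0.   ]
side driver 0.71 [307. 236.] [0.516 0.109 0.   ]
side case 0.76 [323. 228.] [0.491 0.061 0.   ]
```

View pics/scene0.png

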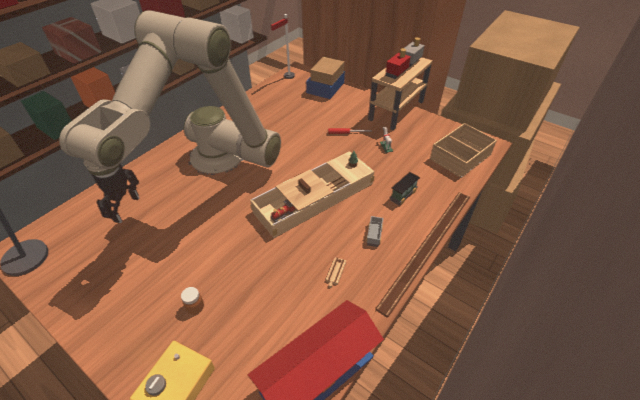

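View pics/side0.png

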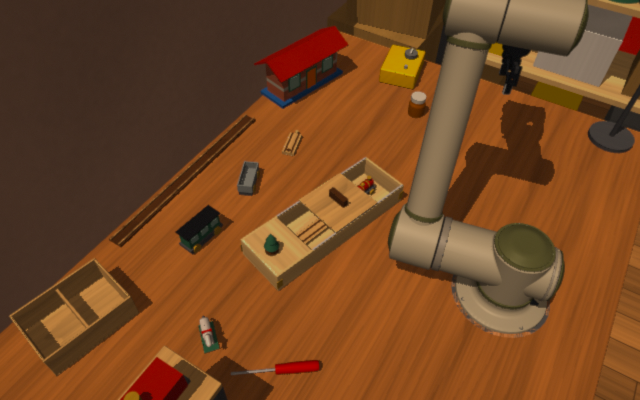

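The case lies mostly along world y. The lid's handle is near scene (305,186), with the engine at (280,212) and the deck and tree at (353,160). Next I'll fit the case outline from depth.

```bash
cat >> h.py <<'E'
def casefit():
    for n in("scene","side"):
        p,d=arm.snapshot(n); P=cloud(n,d)
        m=(d>0)&(P[...,2]>.060)&(P[...,2]<.085)&(abs(P[...,0]-.5)<.16)&(abs(P[...,1]-.05)<.29)
        k,l=cv2.connectedComponents(m.astype(np.uint8))[0:2]
        b=np.argmax(np.bincount(l[m])); Q=P[l==b]
        print(n,len(Q),cv2.minAreaRect(Q[:,:2].astype(np.float32)*1000),np.median(Q[:,2]))
E
python3 - <<'E'
from h import *
casefit()
for n in("scene","side"):
    p,d=arm.snapshot(n); P=cloud(n,d)
    m=(d>0)&(P[...,2]>.096)&(P[...,2]<.108)&(abs(P[...,0]-.48)<.07)&(abs(P[...,1]-.02)<.07)
    Q=P[m]; print(n,len(Q),Q.mean(0),cv2.minAreaRect(Q[:,:2].astype(np.float32)*1000))
E
```

```text
scene 2383 ((485.0147705078125, 51.01043701171875), (464.04608154296875, 161.42515563964844), 73.08769989013672) 0.07237624088348435
side 5051 ((488.8420104980469, 54.20246887207031), (467.197021484375, 158.1381072998047), 73.01679992675781) 0.07248749532540742
scene 72 [0.47555728 0.00467006 0.10358498] ((474.8065185546875, 5.179039001464844), (18.973045349121094, 62.27439880371094), 70.97937774658203)
side 132 [0.47394612 0.01450932 0.10339499] ((475.27606201171875, 12.210672378540039), (22.23575782775879, 62.709754943847656), 74.38148498535156)
```

```bash
cat >> h.py <<'E'
C=np.array([.488,.0535,0]); A=np.radians(73.0)
U=np.array([np.cos(A),np.sin(A),0]); V=np.array([-U[1],U[0],0]); Z=np.array([0,0,1.])
def W(c): return C+c[0]*U+c[1]*V+c[2]*Z
def inv(p): p=np.asarray(p)-C; return np.array([p@U,p@V,p[2]])
def rel(pos,M):  # turn (deg) and shift (mm) in tool axes to TCP pos and rotation M
    s=arm.get_state(); R0=R.from_rotvec(s["eef_rot"]).as_matrix()
    return R.from_matrix(R0.T@M).as_rotvec(degrees=True).round(1), (R0.T@(np.asarray(pos)-s["position"])*1000).round(1)
def rot(y,z): return np.column_stack([np.cross(y,z),y,z])
E
python3 - <<'E'
from h import *
M=rot(-U,-Z)
for z in(.25,.16,.104): print(rel(W([-.045,0,z]),M))
print(inv(arm.get_state()["position"]))
E
```

```text
(array([-0. , -0. , 41.1]), array([ 437.7, -365.5,    3.3]))
(array([-0. , -0. , 41.1]), array([ 437.7, -365.5,   93.3]))
(array([-0. , -0. , 41.1]), array([ 437.7, -365.5,  149.3]))
[-0.60821135  0.08941618  0.2533176 ]
```

Careful with the scale: shifts go in shares of 600 mm and turns go in shares of 180 degrees. That gives: 247 mm / 600 = 0.4117, -206 mm / 600 = -0.3433, 41 degrees / 180 = 0.2278.

Call:
servo_tool(plan=[[[0,0,0.0556],[0.0917,-0.0767,0],85],[[0,0,0.1111],[0.175,-0.1467,0],85],[[0,0,0.1667],[0.255,-0.2133,0],85],[[0,0,0.2278],[0.3333,-0.2783,0],85],[[0,0,0.2278],[0.4117,-0.3433,0],85]])

```text
clock: 2.12
position: [0.3588, -0.2274, 0.2535]
eef_rot: [3.106, -0.466, 0.001]
force: [0.9, -1.1, 0.5]
gripper_width: 0.0851
finger_force: 0.0
```

Run:
```python
from h import *
M=rot(-U,-Z)
print(rel(W([-.045,0,.25]),M), arm.get_state()["clock"],arm.get_state()["q"])
```

```text
(array([ 0. , -0. , -0.1]), array([  41. , -261.5,    3.5])) 2.125 [-8.45141113e-01  1.59118330e-01  1.61394611e+00  5.61547052e-05
  1.36770775e+00  1.02377209e+00]
```

Converted, -246 mm / 600 = -0.41, -236 mm / 600 = -0.3933.

Call:
servo_tool(plan=[[[0,0,0],[0.015,-0.0967,0],85],[[0,0,0],[0.0317,-0.1933,0],85],[[0,0,0],[0.0467,-0.29,0],85],[[0,0,0],[0.065,-0.3933,0],85],[[0,0,0],[0.065,-0.41,0],85]])

```text
clock: 2.75
position: [0.4679, -0.0019, 0.2533]
eef_rot: [-3.108, 0.454, -0.0]
force: [-0.3, -0.1, -1.1]
gripper_width: 0.0853
finger_force: 0.0
```

Run:
```python
from h import *
p,d=save("wrist","w1.png"); P=cloud("wrist",d)
for z0,z1 in((.098,.108),(.073,.081),(.063,.0715)):
    m=(d>0)&(P[...,2]>z0)&(P[...,2]<z1); Q=P[m]
    if len(Q)>20: print(z0,len(Q),Q.mean(0).round(4),cv2.minAreaRect(Q[:,:2].astype(np.float32)*1000))
for q,z in(("lid_handle",.09),("deck_edge",.068),("track_peg",.013)):
    for e in arm.tip_of("wrist",q)[:1]: print(q,e["p"],e["xy"],inv(atz("wrist",e["xy"],z)))
print(rel(W([-.045,0,.25]),rot(-U,-Z)))
```

```text
0.098 1519 [0.4907 0.0582 0.1022] ((510.416748046875, 120.48112487792969), (251.4609375, 58.64765548706055), 72.50750732421875)
0.073 21038 [0.4809 0.0069 0.0747] ((496.23931884765625, 82.00212860107422), (309.0533447265625, 149.3275604248047), 73.2986831665039)
0.063 18586 [0.5288 0.1587 0.0668] ((487.89990234375, 52.51983642578125), (464.6352844238281, 151.6315460205078), 73.28916931152344)
lid_handle 0.64 [311.0, 182.9] [-0.04585677 -0.00131654  0.09      ]
deck_edge 0.78 [159.5, 177.7] [ 0.10940554 -0.00046735  0.068     ]
(array([0. , 0. , 0.1]), array([  3. , -17.8,   3.3]))
```

View pics/w1.png

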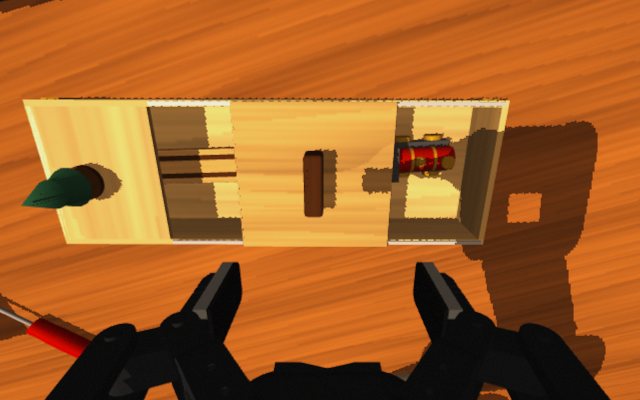

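The wrist view shows the handle at (313,183), the engine at (425,157), the deck edge at about column 155, and the two grooves of the track at rows 157 and 176. Descending onto the handle.

Call:
servo_tool(plan=[[[0,0,0],[0,0,0.0333],85],[[0,0,0],[0,0,0.1167],85],[[0,0,0],[0,0,0.1917],85],[[0,0,0],[0,0,0.2483],85],[[0,0,0],[0,0,0.2483],85]])

```text
clock: 3.58
position: [0.4659, -0.006, 0.1031]
eef_rot: [-3.107, 0.465, 0.007]
force: [-0.1, -0.1, -0.1]
gripper_width: 0.0852
finger_force: 0.0
```

Call:
servo_tool(plan=[[[0,0,0],[0,0,0],50],[[0,0,0],[0,0,0],0],[[0,0,0],[0,0,0],0],[[0,0,0],[0,0,0],0],[[0,0,0],[0,0,0],0]])

```text
clock: 4.2
position: [0.4674, -0.0048, 0.1052]
eef_rot: [3.107, -0.461, 0.002]
force: [-0.6, 2.5, 8.4]
gripper_width: 0.017
finger_force: 59.5
```

```bash
sed -i 's/C=np.array(\[.488,.0535,0\]); A=np.radians(73.0)/C=np.array([.488,.0525,0]); A=np.radians(73.3)/' h.py
python3 - <<'E'
from h import *
s=arm.get_state(); print(inv(s["position"]),s["force"],s["gripper_width"],s["finger_force"])
print(rel(W([-.153,0,.104]),rot(-U,-Z)))
E
```

```text
[-0.06078486  0.00324463  0.10518978] [-0.56805751  2.54802374  8.36522499] 0.017011487237016287 59.48370337486267
(array([-0. , -0.1, -0.2]), array([ 3.5, 92.2,  1.2]))
```

Converted, 87 mm / 600 = 0.145, 80 mm / 600 = 0.1333.

Call:
servo_tool(plan=[[[0,0,0],[0,0.0333,0],0],[[0,0,0],[0,0.07,0],0],[[0,0,0],[0,0.1067,0],0],[[0,0,0],[0,0.1333,0],0],[[0,0,0],[0,0.145,0],0]])

```text
clock: 4.82
position: [0.4421, -0.0889, 0.1052]
eef_rot: [3.107, -0.462, 0.003]
force: [-0.0, 2.2, 7.3]
gripper_width: 0.0166
finger_force: 59.5
```

Converted, 7 mm / 600 = 0.0117, 5 mm / 600 = 0.0083.

Call:
servo_tool(plan=[[[0,0,0],[0,0.005,0],0],[[0,0,0],[0,0.0083,0],0],[[0,0,0],[0,0.0117,0],0]])

```text
clock: 5.2
position: [0.4409, -0.0929, 0.1052]
eef_rot: [-3.103, 0.462, -0.005]
force: [11.1, 24.8, 8.9]
gripper_width: 0.0166
finger_force: 60.0
```

Run:
```python
from h import *
s=arm.get_state(); print(inv(s["position"]),s["force"],s["gripper_width"],s["finger_force"])
```

```text
[-0.15276608  0.00336887  0.10518066] [11.09047555 24.81212476  8.93950387] 0.016613346663313645 60.00516593456268
```

Converted, -60 mm / 600 = -0.1, -10 mm / 600 = -0.0167.

Call:
servo_tool(plan=[[[0,0,0],[0,-0.0033,0],0],[[0,0,0],[0,-0.005,0],30],[[0,0,0],[0,-0.005,0],60],[[0,0,0],[0,-0.005,-0.0167],85],[[0,0,0],[0,-0.005,-0.1],85]])

```text
clock: 5.82
position: [0.4396, -0.0916, 0.1638]
eef_rot: [-3.106, 0.462, 0.008]
force: [0.6, -2.5, -0.5]
gripper_width: 0.0822
finger_force: 0.0
```

Converted, -150 mm / 600 = -0.25, -130 mm / 600 = -0.2167.

Call:
servo_tool(plan=[[[0,0,0],[-0.0167,-0.0667,-0.1],85],[[0,0,0],[-0.0333,-0.15,-0.1833],85],[[0,0,0],[-0.05,-0.2167,-0.2167],85],[[0,0,0],[-0.0667,-0.25,-0.2167],85],[[0,0,0],[-0.0667,-0.25,-0.2167],85]])

```text
clock: 6.45
position: [0.4455, 0.0643, 0.2951]
eef_rot: [3.108, -0.457, 0.001]
force: [0.2, -0.1, -0.9]
gripper_width: 0.085
finger_force: 0.0
```

Run:
```python
from h import *
s=arm.get_state(); print(inv(s["position"]),s["gripper_width"],s["q"])
p,d=save("wrist","w2.png"); P=cloud("wrist",d)
for q,z in(("lid_handle",.09),("deck_edge",.068),("track_peg",.013)):
    for e in arm.tip_of("wrist",q)[:1]: print(q,e["p"],e["xy"],inv(atz("wrist",e["xy"],z)))
Q=(P-C)@np.column_stack([U,V,Z])
m=(d>0)&(Q[...,2]>.013)&(Q[...,2]<.028)&(abs(Q[...,1])<.066)&(Q[...,0]>-.072)&(Q[...,0]<.11)
q=Q[m]; print(len(q),q.min(0),q.max(0),cv2.minAreaRect(q[:,:2].astype(np.float32)*1000))
m=(d>0)&(Q[...,2]>.073)&(Q[...,2]<.079)&(abs(Q[...,1])<.08)&(Q[...,0]>-.3)&(Q[...,0]<.1); print("lid",np.percentile(Q[m],[1,99],axis=0))
```

```text
[-0.00091138  0.04412429  0.29508256] 0.08500253323104459 [-1.20727738e-01  1.72257247e-01  1.47258298e+00 -4.60080948e-05
  1.49587827e+00  1.74231052e+00]
lid_handle 0.89 [472.1, 133.1] [-0.15309642 -0.00271133  0.09      ]
deck_edge 0.82 [223.8, 135.1] [0.11191013 0.00078286 0.068     ]
track_peg 0.7 [379.2, 127.2] [-0.06945446 -0.00174339  0.013     ]
4274 [-0.0699792  -0.02525322  0.01311376] [0.10997432 0.01887896 0.02131882] ((20.240386962890625, -3.363544464111328), (180.50523376464844, 40.12311553955078), 1.6900618076324463)
lid [[-0.22971952 -0.07363337  0.07307329]
 [-0.07698784  0.07362619  0.07612632]]
```

View pics/w2.png

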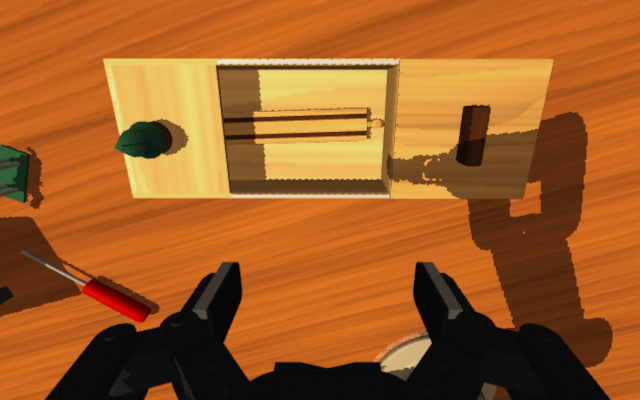

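Lid home: handle at (473,135), 0 mm residual. The track lies at (225–385,127), its peg at (379,127). Now to align over it.

Run:
```python
from h import *
b=np.radians(75-90); M=rot(np.array([np.cos(b),np.sin(b),0]),-Z)
for z in(.2,.027): print(rel(W([.02,-.0034,z]),M))
```

```text
(array([ -0.,   0., -92.]), array([ 46.4, -22.9,  94.1]))
(array([ -0.,   0., -92.]), array([ 46.5, -22.9, 267.1]))
```

Converted, 94 mm / 600 = 0.1567, 80 mm / 600 = 0.1333, -50 degrees / 180 = -0.2778.

Call:
servo_tool(plan=[[[0,0,-0.0556],[0.0167,-0.0083,0.0333],85],[[0,0,-0.1111],[0.0333,-0.0167,0.0667],80],[[0,0,-0.1667],[0.05,-0.025,0.1],75],[[0,0,-0.2222],[0.0667,-0.0333,0.1333],75],[[0,0,-0.2778],[0.0767,-0.0383,0.1567],75]])

```text
clock: 7.28
position: [0.497, 0.0709, 0.1991]
eef_rot: [-3.009, -0.901, 0.003]
force: [1.1, 0.8, -0.5]
gripper_width: 0.0751
finger_force: 0.0
```

Converted, -42 degrees / 180 = -0.2333.

Call:
servo_tool(plan=[[[0,0,-0.0556],[0,0,0],75],[[0,0,-0.1111],[0,0,0],75],[[0,0,-0.1667],[0,0,0],75],[[0,0,-0.2333],[0,0,0],75],[[0,0,-0.2333],[0,0,0],75]])

```text
clock: 7.9
position: [0.4968, 0.071, 0.2001]
eef_rot: [-2.492, -1.912, 0.001]
force: [0.3, 0.4, 0.1]
gripper_width: 0.0752
finger_force: 0.0
```

Run:
```python
from h import *
b=np.radians(75-90); M=rot(np.array([np.cos(b),np.sin(b),0]),-Z)
p,d=arm.snapshot("wrist"); P=cloud("wrist",d)
Q=(P-C)@np.column_stack([U,V,Z])
m=(d>0)&(Q[...,2]>.013)&(Q[...,2]<.028)&(abs(Q[...,1])<.066)&(Q[...,0]>-.072)&(Q[...,0]<.11)
q=Q[m]; print(len(q),cv2.minAreaRect(q[:,:2].astype(np.float32)*1000))
print(rel(W([.02,-.0034,.027]),M),arm.get_state()["q"],arm.get_state()["gripper_width"])
```

```text
6330 ((20.896377563476562, -3.65625), (178.294189453125, 40.125892639160156), 1.6752865314483643)
(array([-0.,  0., -0.]), array([ -0.4,   0.4, 173.1])) [-9.40662710e-02  3.45425855e-01  1.51812658e+00 -4.27843590e-05
  1.27858759e+00  1.68574813e-01] 0.07519329227984844
```

Aligned; going down and gripping.

Converted, 173 mm / 600 = 0.2883, 100 mm / 600 = 0.1667.

Call:
servo_tool(plan=[[[0,0,0],[0,0,0.0833],75],[[0,0,0],[0,0,0.1667],75],[[0,0,0],[0,0,0.2333],75],[[0,0,0],[0,0,0.2667],75],[[0,0,0],[0,0,0.2883],75]])

```text
clock: 8.57
position: [0.495, 0.0722, 0.0273]
eef_rot: [-2.491, -1.909, 0.004]
force: [-3.4, -0.0, -1.0]
gripper_width: 0.0753
finger_force: 0.0
```

Call:
servo_tool(plan=[[[0,0,0],[0,0,0],60],[[0,0,0],[0,0,0],40],[[0,0,0],[0,0,0],20],[[0,0,0],[0,0,0],20],[[0,0,0],[0,0,0],20]])

```text
clock: 9.2
position: [0.4973, 0.0717, 0.0281]
eef_rot: [2.49, 1.913, 0.002]
force: [-1.5, -0.1, 6.4]
gripper_width: 0.0387
finger_force: 61.1
```

Converted, -62 mm / 600 = -0.1033, -49 mm / 600 = -0.0817, -22 degrees / 180 = -0.1222.

Call:
servo_tool(plan=[[[0,0,0],[0,0,-0.0067],20],[[0,-0.0306,0],[0.005,0,-0.0317],20],[[0,-0.0611,0],[0.0117,0,-0.0567],20],[[0,-0.0917,0],[0.0217,0,-0.0817],20],[[0,-0.1222,0],[0.0317,0,-0.1033],20]])

```text
clock: 9.82
position: [0.5017, 0.0905, 0.0902]
eef_rot: [2.277, 1.749, -0.445]
force: [0.1, -0.1, -2.3]
gripper_width: 0.0383
finger_force: 60.4
```

Call:
servo_tool(plan=[[[0,0,0],[0,0,0],20],[[0,0,0],[0,0,0],20]])

```text
clock: 10.07
position: [0.5012, 0.09, 0.0888]
eef_rot: [2.28, 1.753, -0.442]
force: [0.3, 0.1, -0.8]
gripper_width: 0.0383
finger_force: 60.4
```

Run:
```python
from h import *
s=arm.get_state(); print(inv(s["position"]),s["force"],s["q"],R.from_rotvec(s["eef_rot"]).as_matrix().round(2))
save("side","s3.png")
```

```text
[ 0.03969889 -0.00183594  0.08884013] [ 0.27129884  0.1481537  -0.77512748] [ 0.10777862  0.58149485  1.54107144 -0.38407198  1.19045913  0.5426644 ] [[ 0.24  0.97 -0.1 ]
 [ 0.9  -0.26 -0.36]
 [-0.37 -0.   -0.93]]
```

View pics/s3.png

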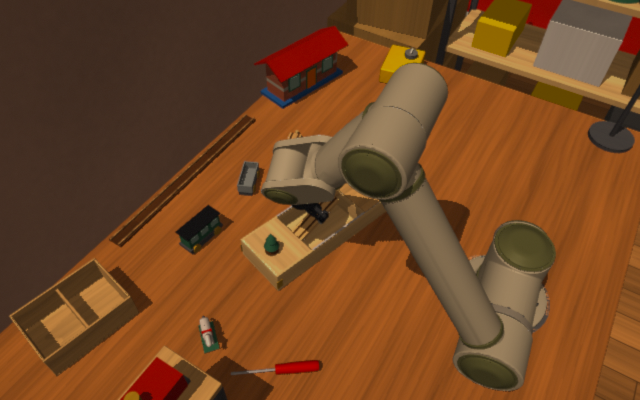

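The side view shows the track tilted in the jaws (300–330, 205–230), the tree upright at (271,243) and the gripper clear of the deck. Next I'll pull along the track's axis, then go straight up.

Converted, -110 mm / 600 = -0.1833, -95 mm / 600 = -0.1583.

Call:
servo_tool(plan=[[[0,0,0],[-0.0333,0,0],20],[[0,0,0],[-0.075,0,0],20],[[0,0,0],[-0.1167,0,0],20],[[0,0,0],[-0.1583,0,0],20],[[0,0,0],[-0.1833,0,0],20]])

```text
clock: 10.75
position: [0.4746, -0.0102, 0.1312]
eef_rot: [2.281, 1.75, -0.443]
force: [-0.7, 1.0, -1.5]
gripper_width: 0.0385
finger_force: 60.4
```

Call:
servo_tool(plan=[[[0,0,0],[0,0,0],20],[[0,0,0],[0,0,0],20]])

```text
clock: 11.0
position: [0.4753, -0.0081, 0.1303]
eef_rot: [2.279, 1.752, -0.443]
force: [-0.0, 0.2, -0.5]
gripper_width: 0.0383
finger_force: 60.4
```

Run:
```python
from h import *
s=arm.get_state(); M=R.from_rotvec(s["eef_rot"]).as_matrix(); p=s["position"]
print(inv(p),s["force"],s["q"],"tail top",inv(p+M@[.16,0,.007]),"tail bot",inv(p+M@[.16,0,.021]))
print(rel(p+.28*Z,M))
```

```text
[-0.06168366 -0.00523897  0.13031502] [-0.04621271  0.22499697 -0.48488617] [-0.08173168  0.45630555  1.63396695 -0.41417245  1.15655755  0.36694666] tail top [ 0.0839872  -0.00062111  0.06392468] tail bot [ 0.0787485  -0.00078269  0.05094278]
(array([0., 0., 0.]), array([-1.048e+02, -1.000e-01, -2.596e+02]))
```

Converted, -222 mm / 600 = -0.37, -173 mm / 600 = -0.2883.

Call:
servo_tool(plan=[[[0,0,0],[-0.0183,0,-0.0467],20],[[0,0,0],[-0.05,0,-0.1233],20],[[0,0,0],[-0.0833,0,-0.2067],20],[[0,0,0],[-0.1167,0,-0.2883],20],[[0,0,0],[-0.15,0,-0.37],20]])

```text
clock: 11.62
position: [0.4751, -0.0078, 0.3715]
eef_rot: [2.278, 1.754, -0.443]
force: [1.0, -0.4, -1.4]
gripper_width: 0.0385
finger_force: 60.7
```

Call:
servo_tool(plan=[[[0,0,0],[0,0,0],20],[[0,0,0],[0,0,0],20],[[0,0,0],[0,0,0],20],[[0,0,0],[0,0,0],20]])

```text
clock: 12.12
position: [0.4752, -0.0085, 0.3691]
eef_rot: [2.279, 1.753, -0.445]
force: [0.0, -1.1, -1.6]
gripper_width: 0.0384
finger_force: 60.8
```

Run:
```python
from h import *
s=arm.get_state(); M=R.from_rotvec(s["eef_rot"]).as_matrix(); p=s["position"]
print(inv(p),s["force"],np.abs(s["qvel"]).max(),s["gripper_width"],s["finger_force"],"tail bot",inv(p+M@[.16,0,.021]))
save("scene","c4.png"); a=save("side","s4.png")
for n in("scene","side"):
  for q,z in(("lid_handle",.09),("tree",.068),("track_peg",.4),("track_tail",.3)):
    for e in arm.tip_of(n,q)[:1]: print(n,q,e["p"],e["xy"],inv(atz(n,e["xy"],z)))
```

```text
[-0.06210343 -0.00527599  0.36909631] [ 0.02133477 -1.09052613 -1.6201531 ] 0.007687008633965896 0.038359308959346326 60.83195686340332 tail bot [ 0.07827749 -0.00065671  0.28964279]
scene lid_handle 0.72 [279.7, 196.3] [-0.14633446  0.00751498  0.09      ]
scene tree 0.67 [356.9, 164.1] [ 0.20346651 -0.00531899  0.068     ]
scene track_peg 0.74 [276.6, 130.3] [-0.15053404 -0.02379115  0.4       ]
scene track_tail 0.68 [331.6, 128.6] [ 0.06943679 -0.00796845  0.3       ]
side lid_handle 0.97 [368.6, 180.8] [-0.15039703  0.01097239  0.09      ]
side tree 0.81 [271.6, 248.3] [ 0.18959169 -0.00086131  0.068     ]
side track_peg 0.86 [378.2, 92.8] [-0.14499301  0.01131474  0.4       ]
side track_tail 0.96 [303.9, 165.0] [0.07889182 0.00117854 0.3       ]
```

View pics/c4.png

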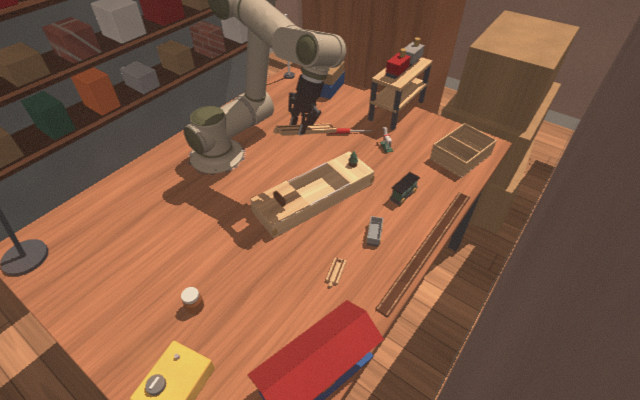

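View pics/s4.png

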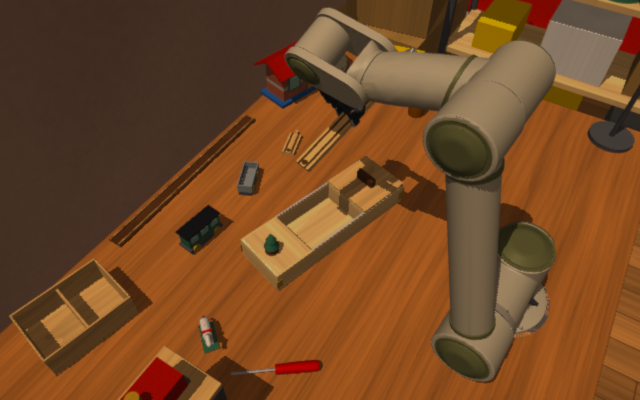

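The track hangs clear of the case, from scene (277,130) to (332,128). The lid is home with its handle at side (368,180), the long bay is empty, and the tree at (271,243) and the bystanders stand where they were.

```bash
python3 -c "
from bench import arm
print(arm.job_done())"
```

```text
the job is handed in; nothing more can be done
None
```

I handed the job in at about 12.6 s: the lid is fully home, and the track is held still in the gripper with its lower end about 0.29 m above the table, roughly 0.21 m above the case's top. The tree and bystanders are where they stood; the engine is hidden under the lid, so I couldn't see it at the end.

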